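Pack a gift set of ceramics into its tray

TASK

Pack the gift set: set the jar with the lid, the plain bud vase, the square lidded box and the oblong butter dish upright in the cardboard tray, each seated in the well cut to its shape (jar in the large round well, vase in the small round one, box in the square one, dish in the oblong one). The open pot without a lid and the jug with a handle are not part of the set: leave them standing where they are. Set the pieces down, do not drop them.

Things in the scene. Friction and masses are not known exactly. Their poses are not given: they have to be found in the camera images.
- jar_mid (a point): White glazed ceramic with thin blue bands, standing upright on the table. Round lidded jar: straight body 60 mm in diameter from the foot to 54 mm up, then a domed lid with a small knob; 80 mm tall in all, about 0.24 kg. Grasp it across the body. This point lies on its vertical axis, half-way up.
- vase_mid (a point): White glazed ceramic with thin blue bands, standing upright on the table. Bud vase without handle: straight body 44 mm in diameter up to 52 mm, then a neck 22 mm in diameter and a flared rim 32 mm in diameter; 85 mm tall in all, about 0.18 kg. This point lies on its vertical axis, half-way up.
- box_mid (a point): White glazed ceramic with thin blue bands, standing upright on the table. Square box: body 56 x 56 mm and 34 mm high, on it an inset lid 50 x 50 x 6 mm (fixed on) with a round knob; 52 mm tall in all, about 0.2 kg. Its x and y axes are square to its sides. This point lies on its vertical axis, half-way up.
- dish_mid (a point): White glazed ceramic with thin blue bands, standing upright on the table. Oblong lidded butter dish: body 84 mm along its x, 46 mm along its y, 32 mm high, on it an inset lid 8 mm high (fixed on) with a bar grip 10 mm high; 50 mm tall in all, about 0.22 kg. This point lies on its vertical axis, half-way up.
- open_pot_mid (a point): White glazed ceramic with thin blue bands, standing upright on the table. Look-alike of the jar, to be left alone: open round pot without lid, 60 mm in diameter, 62 mm tall. This point lies on its vertical axis, half-way up.
- jug_mid (a point): White glazed ceramic with thin blue bands, standing upright on the table. Look-alike of the vase, to be left alone: the same body (44 mm in diameter, 85 mm tall) but with a loop handle on its +x side that reaches 47 mm from the axis. This point lies on its vertical axis, half-way up.
- well_large_round_floor (a point): Well for the jar: round, 78 mm in diameter, 15 mm deep, white floor, in a grey 119 mm square insert, 20 mm thick. Point: centre of the well's floor, 10 mm above the table, z up. Four inserts lie 2 by 2, 120 mm apart, in a fixed cardboard tray (290 x 290 mm, walls 40 mm high, 20 mm clear of the inserts); their x, y axes run along its walls.
- well_small_round_floor (a point): Well for the vase: round, 60 mm in diameter, 15 mm deep, white floor, in a grey 119 mm square insert, 20 mm thick. Point: centre of the well's floor, 10 mm above the table, z up. Four inserts lie 2 by 2, 120 mm apart, in a fixed cardboard tray (290 x 290 mm, walls 40 mm high, 20 mm clear of the inserts); their x, y axes run along its walls.
- well_square_floor (a point): Well for the box: square, 74 x 74 mm, sides along its x and y, 15 mm deep, white floor, in a grey 119 mm square insert, 20 mm thick. Point: centre of the well's floor, 10 mm above the table, z up. Four inserts lie 2 by 2, 120 mm apart, in a fixed cardboard tray (290 x 290 mm, walls 40 mm high, 20 mm clear of the inserts); their x, y axes run along its walls.
- well_oblong_floor (a point): Well for the dish: 102 mm along its x axis, 64 mm along its y axis, 15 mm deep, white floor, in a grey 119 mm square insert, 20 mm thick. Point: centre of the well's floor, 10 mm above the table, z up. Four inserts lie 2 by 2, 120 mm apart, in a fixed cardboard tray (290 x 290 mm, walls 40 mm high, 20 mm clear of the inserts); their x, y axes run along its walls.
Not all that is in view belongs to the job. Leave any green look-alike of the part that bears jar_mid alone.

How it is judged:
By the outcome, as a careful person would: the job done as asked, in the order asked, and still so for the second after the job is handed in, with the robot touching nothing.
It also fails if it takes over 128 s, if anything falls off the work surface, if the arm or the gripper's body presses on something with over 40 N, if the wrist force passes 120 N, or if a joint passes its speed limit or range.

ROBOT

A 6-joint arm with a two-finger parallel gripper is mounted at the origin on the work surface. World frame = base frame: x ahead of the robot, y to its left, z up, the work surface at z = 0. Lengths are in m, angles in rad, forces in N, time in s.
With the tool pointing down it reaches from about 0.275 to 0.775 m from the base axis. Payload 14.6 kg.
Tool frame: the origin (TCP) lies midway between the tips of the shut fingers; the grasp point (between the pads) lies 19 mm behind it; z points along the fingers, y is the line along which they close (so a half turn about z gives the same grasp; the last joint's range is limited). The gripper opens to 85 mm and grips with 20 to 120 N. Pads are 22 mm wide; open, the fingers measure 114 mm over their backs; the gripper's body (76 mm by 85 mm) begins 54 mm behind the grasp point. The pads swing forward as they close: fully open they stand 13 mm farther back than shut.
Start: joints at [1.192, 0.263, -0.048, 1.259, 0, 1.415], TCP at [0.117, 0.512, 0.231] pointing down, gripper open.
Joint ranges: [-2.65, 2.65], [-0.89, 1.7], [-1.18, 1.37], [-2.13, 2.11], [-1.35, 1.29], [-3.14, 3.14]. Speed limits (rad/s): [1.89, 1.89, 2.57, 2.79, 3.14, 3.14].

INTERFACE

Orientations are given as a unit quaternion [w, x, y, z].
In Python, from bench import sensors, viewer, bot, nets gives the robot as it stands. The module is installed in compiled form; this text tells all that it offers.
- The arm moves only by the tool apply_moves, never from a script. Its argument "plan" is a list of rows, each a list of 3 entries, a list of its own where there are three numbers: the closure, from 0 (fully open) to 1 (shut), then the shift along the tool's x, y, z in units of 60 mm (1.0 is 60 mm), then the turn about the tool's z in units of 8 degrees (1.0 is 8 degrees). In form: [[claw, [x, y, z], yaw], ...]. A call has 1 to 12 rows; each row shifts and turns the commanded pose from where the row before left it, along the tool's axes as they then stand; what a row does not reach is not made up. A row lasts 1/8 s, in which the tool goes at most 62.5 mm and 10.7 degrees, less where a joint would pass 70% of its speed; a pose out of reach is approached as far as the arm can. A call is refused whole if a number of a shift passes 1 or a number of a turn 1, either way. A call with a gripper value outside its range is refused whole. The fingers move at their own pace and stop on an object; the grip force is fixed at half the most. Time passes only in rows, so rows that do not move let the fingers close. It gives the time, the measured TCP pose, the force, the opening and the grip force at its end, in the units of the state.
- sensors.read_state(): the state, without advancing time (a new reading comes with each control period).
- viewer.camera(name): name is "side" or "top" or "wrist"; returns (picture, depth): 480x640x3 uint8, red, green, blue; 480x640 float32, m along the optical axis (not along the pixel's ray), 0 where there is no reading.
- viewer.camera_params(name): a dict with "fx", "fy", "cx", "cy" (pixels), "position" and "attitude" of the camera in the world. Camera axes: x right, y down, z forward; pixel columns grow to the right and rows downward; lengths in m; the calibration is good to about 2 mm. The wrist camera is an equidistant fisheye: a pixel r from the principal point sees the ray r / f radians off the axis. A picture is of the moment at which its call begins: read the wrist's pose just before it. camera_params takes no time and is no camera call; for the wrist camera it gives the pose at the moment of the call.
- bot.sign_off(): hands the job in; it is judged then, once.
Trained networks look in the newest picture that a camera, given by its name, has taken for a name from the list of things; names that differ only in an ending like _2 or _b are one class to them, and where a whole thing is asked for, a point or a joint stands for the part that bears it (a point fixed in the world has none). Each returns a list of dicts, best first, with "conf" (0 to 1); they miss things now and then, are a little off and sometimes report something else, mostly with a low value. They report only what shows in the picture. A call takes as long as a camera call. They do not tell look-alikes from the thing itself.
- nets.recognise(camera, name): "location" ([x, y, z] in m, in world coordinates, good to about 4 mm: the middle of the surface that is visible of it).
- nets.outline_of(camera, name): "pixels" (480x640 bool, what is visible of it).
The state is a dict: "time_s": time; "q": joint angles; "qd": joint speeds; "effort": joint torques, N m; "tcp_pos": TCP position; "ee_rot": TCP orientation; "ft_force": force on the tool from outside, world axes, zero at the start; "wrist_torque": the same for the moment, N m; "grip_width": finger opening in m; "finger_force": force on a finger pad.
Only numpy, scipy, OpenCV 4.12 (cv2) and the standard library are available. Lean on these libraries where they do the work, as an engineer would, in place of code of your own. Each camera call takes 0.05 s, during which the arm holds its last target. There are 200 camera calls.

## Working session

There is one attempt and no reset: what is moved stays moved. The work goes in short steps, Python scripts to look and compute and a tool call to move; the robot and the scene stay as the last step left them, time stands still between calls to the robot, and variables do not carry over. Pictures are saved under pics/ and viewed, at most 14 in all, crops included, and the job is handed in when it is done.

Besides the shell and the picture viewer there is one more tool, called after ">>>" by a JSON object that holds its "method" and its "body", one argument or row to a line. apply_moves: Moves the arm, as the interface text tells. Its arguments: {"type":"object","properties":{"plan":{"type":"array"}},"required":["plan"]}

```bash
mkdir -p pics; cat > h.py <<'E'
import numpy as np,cv2
from bench import sensors,viewer,bot,nets
from scipy.spatial.transform import Rotation as R
def snap(c,fn=None):
    p,d=viewer.camera(c); k=viewer.camera_params(c)
    if fn: cv2.imwrite('pics/'+fn,p[:,:,::-1])
    return p,d,k
def rot(k):
    a=np.array(k['attitude'],float)
    return a if a.shape==(3,3) else R.from_quat(a[[1,2,3,0]]).as_matrix()
def cloud(d,k):
    v,u=np.mgrid[:480,:640]
    P=np.stack([(u-k['cx'])/k['fx']*d,(v-k['cy'])/k['fy']*d,d],-1)
    return P@rot(k).T+np.array(k['position'])
E
cat > a.py <<'E'
from h import *
print(sensors.read_state())
for c in ['top','side']:
    p,d,k=snap(c,c+'1.png'); print(c,k)
    np.savez(c+'1.npz',p=p,X=cloud(d,k),d=d)
    for n in ['jar_mid','vase_mid','box_mid','dish_mid','open_pot_mid','jug_mid','well_large_round_floor','well_small_round_floor','well_square_floor','well_oblong_floor']:
        print(n,[(np.round(r['location'],3).tolist(),round(r['conf'],2)) for r in nets.recognise(c,n)][:4])
E
python3 a.py
```

```text
{'time_s': 0.0, 'q': array([ 1.19168221e+00,  2.63533249e-01, -4.89220190e-02,  1.25941892e+00,
        2.44944143e-05,  1.41550079e+00]), 'qd': array([-7.19275497e-04,  5.82567421e-04, -1.53794015e-03, -6.50452493e-04,
       -5.31162427e-04, -4.27657812e-05]), 'effort': array([ 2.62121386e-03, -6.37615299e+01,  3.84564435e+01,  1.38957601e-02,
        1.02667209e-04,  3.60469107e-05]), 'tcp_pos': array([0.11641942, 0.51164823, 0.23082523]), 'ee_rot': array([-1.54110528e-04,  1.11675839e-01,  9.93744543e-01, -5.16573874e-04]), 'ft_force': array([-0.31269081, -0.06576409, -0.39928158]), 'wrist_torque': array([-0.02827345, -0.00960923, -0.03871461]), 'finger_force': 0.0, 'grip_width': 0.08575935594325791}
top {'fx': 556.1862120556759, 'fy': 556.1862120556759, 'cx': 316.427278419062, 'cy': 235.19870869630202, 'position': array([ 0.30564901, -0.01820886,  1.1772876 ]), 'attitude': array([-0.05924649,  0.70757555, -0.7014898 ,  0.06114539])}
jar_mid [([0.664, -0.304, 0.061], 0.82), ([0.602, -0.201, 0.063], 0.77), ([0.343, -0.167, 0.064], 0.68), ([0.371, -0.295, 0.067], 0.63)]
vase_mid [(
[... 659 characters left out ...]
.5876243 ]), 'attitude': array([-0.43009025,  0.9022297 , -0.02508005,  0.01936336])}
jar_mid [([0.602, -0.222, 0.052], 0.85), ([0.37, -0.323, 0.058], 0.8), ([0.667, -0.319, 0.057], 0.8), ([0.35, -0.187, 0.057], 0.63)]
vase_mid [([0.463, -0.353, 0.052], 0.96)]
box_mid [([0.583, -0.366, 0.042], 0.78)]
dish_mid [([0.615, -0.091, 0.035], 0.83)]
open_pot_mid [([0.463, -0.098, 0.04], 0.81)]
jug_mid [([0.438, -0.227, 0.053], 0.81)]
well_large_round_floor [([0.501, 0.154, 0.02], 0.75), ([0.463, -0.353, 0.053], 0.41)]
well_small_round_floor [([0.619, 0.148, 0.019], 0.57)]
well_square_floor [([0.623, 0.276, 0.019], 0.94), ([0.602, -0.223, 0.053], 0.49)]
well_oblong_floor [([0.5, 0.277, 0.022], 0.63)]
```

View pics/top1.png

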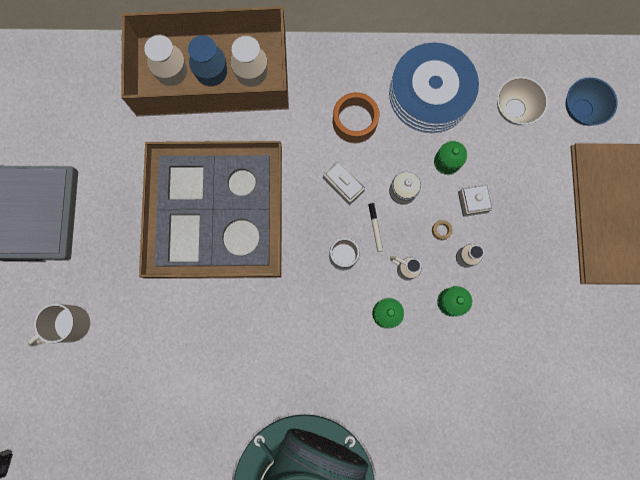

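View pics/side1.png

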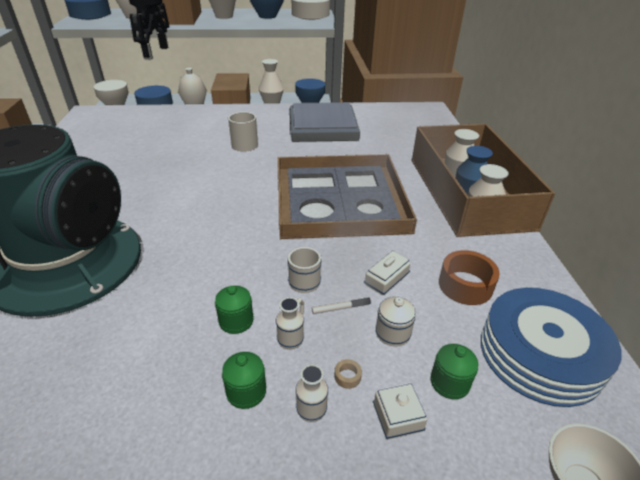

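The only white lidded jar is at top pixel (406,187). It could be confused with the green jars at (452,156), (388,313) and (455,301), and with the open pot at (344,254). The vase is at (472,254), and the handled jug at (409,267) is its look-alike. The box is at (476,199), the dish at (344,182), and the tray spans (140–281,142–277) with its wells clearly visible. The side view agrees: jar at (396,318), vase at (312,392), jug at (291,322).

```bash
cat > m.py <<'E'
from h import *
from scipy.optimize import least_squares
T=np.load('top1.npz');S=np.load('side1.npz')
def circ(P,r):
    f=lambda c:np.hypot(P[:,0]-c[0],P[:,1]-c[1])-r
    s=least_squares(f,P[:,:2].mean(0)+[0,.02],loss='soft_l1',f_scale=.002);return np.round(s.x,4),round(np.abs(s.fun).mean(),4)
def near(X,c,rad,z0,z1):
    m=(np.hypot(X[...,0]-c[0],X[...,1]-c[1])<rad)&(X[...,2]>z0)&(X[...,2]<z1);return X[m]
for n,c,r in [('jar',(.602,-.21),.03),('vase',(.459,-.338),.022),('pot',(.465,-.09),.03),('jug',(.436,-.21),.022)]:
    P=near(S['X'],c,.05,.012,.048); print(n,'side',circ(P,r),len(P))
    P=near(T['X'],c,.05,.06,.1); print('  top',P[:,:2].mean(0).round(4),P[:,2].max().round(3),len(P))
for n,c,z in [('box',(.584,-.355),.034),('dish',(.614,-.08),.032)]:
    for q,X in(('top',T['X']),('side',S['X'])):
        P=near(X,c,.06,z-.006,.06);(a,b,t)=cv2.minAreaRect((P[:,:2]*1000).astype(np.float32)); print(n,q,np.round(a,1),np.round(b,1),round(t,1),len(P))
# wells: white floor pixels
p=T['p'].astype(int);X=T['X']
for n,c in [('LR',(.503,.142)),('SR',(.622,.143)),('SQ',(.62,.266)),('OB',(.499,.266))]:
    m=(p.min(-1)>150)&(np.hypot(X[...,0]-c[0],X[...,1]-c[1])<.07)
    m=cv2.morphologyEx(m.astype(np.uint8),cv2.MORPH_OPEN,np.ones((3,3)))>0
    P=X[m];a,b,t=cv2.minAreaRect((P[:,:2]*1000).astype(np.float32));print(n,np.round(a,1),np.round(b,1),round(t,1),np.median(P[:,2]).round(4),P[:,:2].mean(0).round(4))
# tray walls
m=(X[...,2]>.03)&(X[...,2]<.06)&(abs(X[...,0]-.56)<.2)&(abs(X[...,1]-.204)<.2)
print('tray',cv2.minAreaRect((X[m][:,:2]*1000).astype(np.float32)))
m=(X[...,2]>.018)&(X[...,2]<.032)&(abs(X[...,0]-.56)<.135)&(abs(X[...,1]-.204)<.135); print('ins z',np.median(X[m][:,2]))
s=p[130:290,310:510].astype(np.uint8);cv2.imwrite('pics/crop1.png',cv2.resize(s[:,:,::-1],None,fx=4,fy=3.75,interpolation=2))
E
python3 m.py
```

```text
jar side (array([ 0.6073, -0.2061]), np.float64(0.0005)) 543
  top [ 0.6047 -0.2053] 0.083 447
vase side (array([ 0.4634, -0.3376]), np.float64(0.0004)) 434
  top [ 0.462 -0.336] 0.091 218
pot side (array([ 0.4639, -0.0784]), np.float64(0.0019)) 728
  top [ 0.463  -0.0782] 0.067 131
jug side (array([ 0.4356, -0.2116]), np.float64(0.002)) 428
  top [ 0.4365 -0.2072] 0.091 246
box top [ 582.9 -356.6] [56.5 55.9] 10.0 694
box side [ 584.  -359.5] [56.2 55.2] 9.6 1645
dish top [619.6 -77.7] [83.8 46.8] 43.0 820
dish side [619.9 -80.5] [82.1 45. ] 42.7 863
LR [501.4 140.4] [72.5 73.1] 0.6 0.0053 [0.5011 0.1408]
SR [622.  143.2] [55.1 52.2] 86.9 0.0053 [0.6217 0.1429]
SQ [620.3 263.2] [69.6 71.6] 0.1 0.0054 [0.6197 0.263 ]
OB [499.3 262. ] [96.7 61.4] 0.9 0.0053 [0.4986 0.2614]
tray ((559.0357666015625, 201.3091278076172), (290.8174133300781, 291.23089599609375), 0.9913509488105774)
ins z 0.020349002054622867
```

View pics/crop1.png

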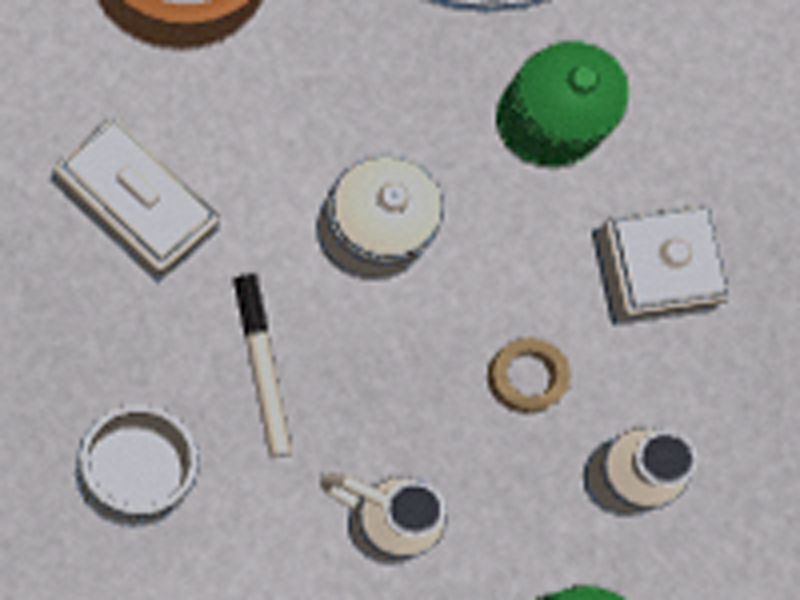

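The crop shows the white lidded jar at (387,205), clearly distinct from the green jar at (563,105), the lidless pot at (137,465) and the handled jug at (400,515). The plain vase is at (640,470). I'll take the jar first.

>>> {"method": "apply_moves", "body": {
  "plan": [
    [0,[0,0,0],-0.8],
    [0,[0,0,0],-0.8],
    [0,[-0.4,-0.7,0],0],
    [0,[-0.4,-0.7,0],0],
    [0,[-0.4,-0.7,0],0],
    [0,[-0.4,-0.7,0],0],
    [0,[-0.5,-0.7,0],0],
    [0,[-0.5,-0.7,0],0],
    [0,[-0.5,-0.7,0],0],
    [0,[-0.5,-0.7,0],0],
    [0,[-0.5,-0.7,0],0],
    [0,[-0.5,-0.7,0],0]
  ]
}}

```text
time_s: 2.6
tcp_pos: [0.3932, 0.0902, 0.2315]
ee_rot: [0.0, 0.0, 1.0, 0.0]
ft_force: [1.7, 1.2, 0.4]
grip_width: 0.0855
finger_force: 0.0
```

>>> {"method": "apply_moves", "body": {
  "plan": [
    [0,[-0.5,-0.7,0],0],
    [0,[-0.5,-0.7,0],0],
    [0,[-0.5,-0.7,0],0],
    [0,[-0.5,-0.7,0],0],
    [0,[-0.5,-0.7,0],0],
    [0,[-0.5,-0.7,0],0],
    [0,[-0.55,-0.75,0],0],
    [0,[0,0,0.7],0],
    [0,[0,0,0.7],0],
    [0,[0,0,0.3],0],
    [0,[0,0,0],0]
  ]
}}

```text
time_s: 3.98
tcp_pos: [0.6046, -0.205, 0.1281]
ee_rot: [-0.001, 0.0, 1.0, 0.001]
ft_force: [0.1, -0.7, -0.0]
grip_width: 0.0854
finger_force: 0.0
```

```bash
python3 -c "
from h import *
print(sensors.read_state()['tcp_pos']); snap('wrist','w1.png'); print(viewer.camera_params('wrist'))"
```

```text
[ 0.60455428 -0.20497076  0.12814751]
{'fx': 371.64829954431775, 'fy': 371.64829954431775, 'cx': 320.9100954683351, 'cy': 233.83061081842217, 'position': array([ 0.53615804, -0.20482996,  0.2724942 ]), 'attitude': array([0.09683966, 0.70050421, 0.70031471, 0.09734081])}
```

View pics/w1.png

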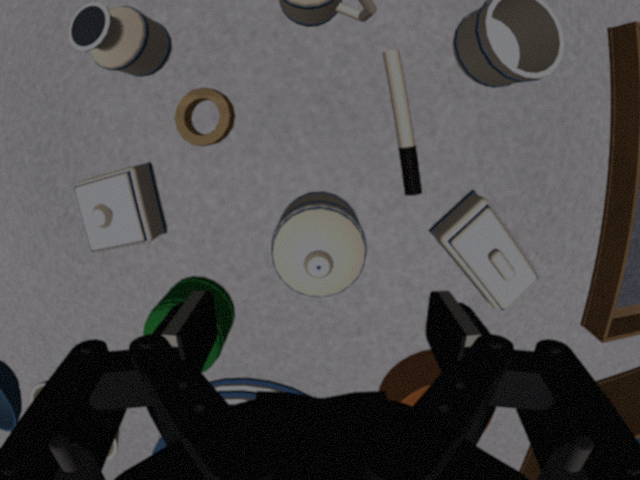

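The jar's knob is at (319,266), centred between the fingers (x≈190 to 450). The fingers' path down is clear.

>>> {"method": "apply_moves", "body": {
  "plan": [
    [0,[0,0,0.5],0],
    [0,[0,0,0.5],0],
    [0,[0,0,0.5],0],
    [0,[0,0,0.33],0],
    [0,[0,0,0],0],
    [1,[0,0,0],0],
    [1,[0,0,0],0],
    [1,[0,0,0],0],
    [1,[0,0,0],0],
    [1,[0,0,0],0],
    [1,[0,0,0],0]
  ]
}}

```text
time_s: 5.4
tcp_pos: [0.6061, -0.2057, 0.0215]
ee_rot: [0.001, 0.0, 1.0, -0.001]
ft_force: [-1.4, 0.4, 10.5]
grip_width: 0.0586
finger_force: 63.2
```

>>> {"method": "apply_moves", "body": {
  "plan": [
    [1,[0,0,-0.2],0],
    [1,[0,0,-0.5],0],
    [1,[0,0,-0.7],0],
    [1,[0,0,-0.7],0],
    [1,[0.2,0.6,0],0],
    [1,[0.2,0.7,0],0],
    [1,[0.2,0.7,0],0],
    [1,[0.3,0.7,0],0],
    [1,[0.3,0.7,0],0],
    [1,[0.2,0.7,0],0],
    [1,[0.2,0.7,0],0],
    [1,[0.1,0.6,0],0]
  ]
}}

```text
time_s: 6.9
tcp_pos: [0.5027, 0.1202, 0.1466]
ee_rot: [0.0, 0.0, 1.0, 0.0]
ft_force: [1.9, 0.3, -2.5]
grip_width: 0.0582
finger_force: 65.1
```

>>> {"method": "apply_moves", "body": {
  "plan": [
    [1,[0.04,0.37,0],0],
    [1,[0,0,0],0],
    [1,[0,0,0],0]
  ]
}}

```text
time_s: 7.28
tcp_pos: [0.5011, 0.1406, 0.146]
ee_rot: [0.0, 0.0, 1.0, -0.0]
ft_force: [-0.9, -0.7, -3.2]
grip_width: 0.0583
finger_force: 65.2
```

>>> {"method": "apply_moves", "body": {
  "plan": [
    [1,[0,0,0.5],0],
    [1,[0,0,0.5],0],
    [1,[0,0,0.5],0],
    [1,[0,0,0.3],0],
    [1,[0,0,0],0],
    [1,[0,0,0],0]
  ]
}}

```text
time_s: 8.02
tcp_pos: [0.5016, 0.1406, 0.0383]
ee_rot: [0.001, 0.001, 1.0, 0.0]
ft_force: [0.7, 0.2, -2.9]
grip_width: 0.0582
finger_force: 65.2
```

>>> {"method": "apply_moves", "body": {
  "plan": [
    [1,[0,0,0.06],0],
    [1,[0,0,0],0],
    [1,[0,0,0.04],0],
    [1,[0,0,0],0]
  ]
}}

```text
time_s: 8.52
tcp_pos: [0.5009, 0.141, 0.0314]
ee_rot: [-0.0, 0.0, 1.0, -0.0]
ft_force: [-0.2, -0.5, -3.6]
grip_width: 0.0583
finger_force: 65.3
```

>>> {"method": "apply_moves", "body": {
  "plan": [
    [1,[0,0,0.03],0],
    [1,[0,0,0],0],
    [1,[0,0,0],0]
  ]
}}

```text
time_s: 8.9
tcp_pos: [0.501, 0.141, 0.0297]
ee_rot: [-0.0, 0.0, 1.0, -0.0]
ft_force: [0.2, 0.4, -2.7]
grip_width: 0.0583
finger_force: 65.3
```

>>> {"method": "apply_moves", "body": {
  "plan": [
    [1,[0,0,0.02],0],
    [1,[0,0,0],0],
    [1,[0,0,0],0]
  ]
}}

```text
time_s: 9.28
tcp_pos: [0.501, 0.141, 0.0285]
ee_rot: [-0.0, 0.0, 1.0, 0.0]
ft_force: [0.4, -0.1, -2.7]
grip_width: 0.0582
finger_force: 65.3
```

>>> {"method": "apply_moves", "body": {
  "plan": [
    [1,[0,0,0.02],0],
    [1,[0,0,0],0],
    [1,[0,0,0],0]
  ]
}}

```text
time_s: 9.65
tcp_pos: [0.501, 0.141, 0.0273]
ee_rot: [-0.0, 0.0, 1.0, 0.0]
ft_force: [-1.0, 0.2, -2.8]
grip_width: 0.0587
finger_force: 65.3
```

>>> {"method": "apply_moves", "body": {
  "plan": [
    [1,[0,0,0.02],0],
    [1,[0,0,0],0],
    [1,[0,0,0],0]
  ]
}}

```text
time_s: 10.02
tcp_pos: [0.501, 0.141, 0.0266]
ee_rot: [0.0, 0.0, 1.0, 0.0]
ft_force: [-3.5, -0.9, 7.3]
grip_width: 0.0584
finger_force: 66.3
```

>>> {"method": "apply_moves", "body": {
  "plan": [
    [0,[0,0,0],0],
    [0,[0,0,0],0],
    [0,[0,0,0],0],
    [0,[0,0,0],0],
    [0,[0,0,-0.3],0],
    [0,[0,0,-0.6],0],
    [0,[0,0,-0.7],0],
    [0,[0,0,-0.7],0],
    [0,[0,0,-0.2],0],
    [0,[0,0,0],0]
  ]
}}

```text
time_s: 11.28
tcp_pos: [0.5012, 0.141, 0.1762]
ee_rot: [0.0, 0.0, 1.0, 0.0]
ft_force: [0.2, 0.4, -0.7]
grip_width: 0.0852
finger_force: 0.0
```

```bash
cat > c.py <<'E'
from h import *
import sys
p,d,k=snap('top');X=cloud(d,k);np.savez('top2.npz',p=p,X=X)
q,d2,k2=snap('side');X2=cloud(d2,k2)
for n,Y in(('top',X),('side',X2)):
    m=(Y[...,2]>.035)&(abs(Y[...,0]-.56)<.125)&(abs(Y[...,1]-.202)<.125)
    l,L,s,c=cv2.connectedComponentsWithStats(m.astype(np.uint8))
    for i in range(1,l):
        if s[i,4]>60: P=Y[L==i];print(n,P[:,:2].mean(0).round(4),P[:,2].max().round(4),s[i,4])
m=(abs(X[...,0]-.56)<.05)&(abs(X[...,1]-.02)<.02);print('table z',np.median(X[m][:,2]))
a=p[120:300,120:520];b=q[140:440,200:520]
im=np.vstack([cv2.resize(a,(640,288)),cv2.resize(q[140:300,200:520],(640,312))])
cv2.imwrite('pics/'+sys.argv[1],im[:,:,::-1])
E
python3 c.py c1.png
```

```text
top [0.4866 0.1293] 0.6764 13879
side [0.4981 0.1099] 0.4446 4434
side [0.4993 0.0885] 0.227 202
side [0.5009 0.1247] 0.0879 615
table z -0.00019419290291144975
```

View pics/c1.png

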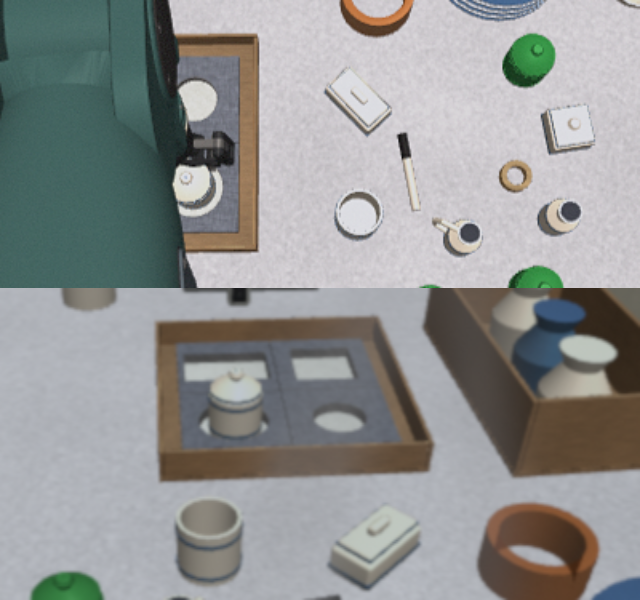

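Jar is seated upright in the large round well: (190,190) in the top half of the picture, (235,400) in the side half. Next is the vase.

>>> {"method": "apply_moves", "body": {
  "plan": [
    [0,[0.05,-0.7,0],0],
    [0,[0.05,-0.8,0],0],
    [0,[0.05,-0.8,0],0],
    [0,[0.05,-0.8,0],0],
    [0,[0.05,-0.8,0],0],
    [0,[0.05,-0.8,0],0],
    [0,[0.05,-0.8,0],0],
    [0,[0.1,-0.8,0],0],
    [0,[0.1,-0.8,0],0],
    [0,[0.08,-0.87,0],0],
    [0,[0,0,0],0],
    [0,[0,0,0],0]
  ]
}}

```text
time_s: 12.88
tcp_pos: [0.4625, -0.3367, 0.1749]
ee_rot: [-0.001, 0.0, 1.0, 0.001]
ft_force: [0.0, 0.2, 0.4]
grip_width: 0.085
finger_force: 0.0
```

```bash
cat > w.py <<'E'
from h import *
import sys
print(sensors.read_state()['tcp_pos'].round(4)); snap('wrist',sys.argv[1])
for n in sys.argv[2:]: print(n,[(np.round(r['location'],3).tolist(),round(r['conf'],2)) for r in nets.recognise('wrist',n)][:3])
E
python3 w.py w2.png vase_mid jug_mid box_mid dish_mid
```

```text
[ 0.4625 -0.3367  0.1749]
vase_mid [([0.456, -0.341, 0.063], 0.89)]
jug_mid [([0.433, -0.222, 0.057], 0.85)]
box_mid [([0.571, -0.354, 0.039], 0.9)]
dish_mid [([0.585, -0.105, 0.022], 0.73)]
```

View pics/w2.png

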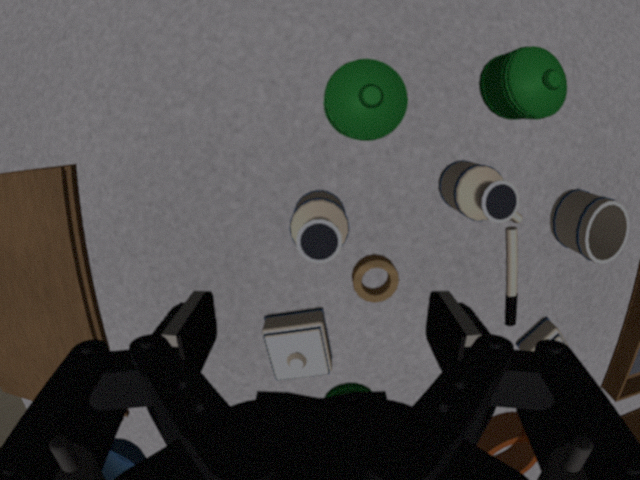

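The vase (320,240) is centred between the fingers, the wooden ring (375,278) lies clear ahead of the finger line, and the jug (500,200) is off to the right.

>>> {"method": "apply_moves", "body": {
  "plan": [
    [0,[0,0,0.6],0],
    [0,[0,0,0.6],0],
    [0,[0,0,0.6],0],
    [0,[0,0,0.5],0],
    [0,[0,0,0.3],0],
    [0,[0,0,0],0],
    [1,[0,0,0],0],
    [1,[0,0,0],0],
    [1,[0,0,0],0],
    [1,[0,0,0],0],
    [1,[0,0,0],0],
    [1,[0,0,0],0]
  ]
}}

```text
time_s: 14.62
tcp_pos: [0.4634, -0.3375, 0.0212]
ee_rot: [0.001, 0.0, 1.0, -0.001]
ft_force: [-1.1, 1.9, 10.2]
grip_width: 0.0422
finger_force: 60.2
```

>>> {"method": "apply_moves", "body": {
  "plan": [
    [1,[0,0,0],0],
    [1,[0,0,-0.2],0],
    [1,[0,0,-0.5],0],
    [1,[0,0,-0.7],0],
    [1,[0,0,-0.7],0],
    [1,[0,0,-0.2],0],
    [1,[0,0,0],0]
  ]
}}

```text
time_s: 15.5
tcp_pos: [0.4631, -0.3373, 0.1583]
ee_rot: [0.0, 0.0, 1.0, -0.0]
ft_force: [0.2, 0.2, -2.6]
grip_width: 0.0422
finger_force: 61.4
```

>>> {"method": "apply_moves", "body": {
  "plan": [
    [1,[-0.2,0.6,0],0],
    [1,[-0.2,0.7,0],0],
    [1,[-0.2,0.7,0],0],
    [1,[-0.2,0.7,0],0],
    [1,[-0.3,0.7,0],0],
    [1,[-0.3,0.8,0],0],
    [1,[-0.3,0.8,0],0],
    [1,[-0.3,0.8,0],0],
    [1,[-0.2,0.8,0],0],
    [1,[-0.2,0.7,0],0],
    [1,[-0.23,0.7,0],0],
    [1,[0,0,0],0]
  ]
}}

```text
time_s: 17.0
tcp_pos: [0.6206, 0.1452, 0.1557]
ee_rot: [-0.001, -0.001, 1.0, 0.0]
ft_force: [-1.5, -0.7, -2.2]
grip_width: 0.0426
finger_force: 61.6
```

>>> {"method": "apply_moves", "body": {
  "plan": [
    [1,[0,0,0],0],
    [1,[0,0,0.5],0],
    [1,[0,0,0.6],0],
    [1,[0,0,0.6],0],
    [1,[0,0,0.3],0],
    [1,[0,0,0],0],
    [1,[0,0,0.06],0],
    [1,[0,0,0],0],
    [1,[0,0,0],0]
  ]
}}

```text
time_s: 18.12
tcp_pos: [0.6213, 0.1427, 0.0351]
ee_rot: [0.0, 0.0, 1.0, 0.0]
ft_force: [-0.3, -0.2, -2.5]
grip_width: 0.0425
finger_force: 61.6
```

Contact is expected at about 0.0265.

>>> {"method": "apply_moves", "body": {
  "plan": [
    [1,[0,0,0.06],0],
    [1,[0,0,0],0],
    [1,[0,0,0.04],0],
    [1,[0,0,0],0],
    [1,[0,0,0.02],0],
    [1,[0,0,0],0],
    [1,[0,0,0],0]
  ]
}}

```text
time_s: 19.0
tcp_pos: [0.621, 0.1427, 0.0273]
ee_rot: [0.0, 0.0, 1.0, -0.0]
ft_force: [-0.3, 0.3, -2.0]
grip_width: 0.0422
finger_force: 61.6
```

>>> {"method": "apply_moves", "body": {
  "plan": [
    [1,[0,0,0.02],0],
    [1,[0,0,0],0],
    [1,[0,0,0],0]
  ]
}}

```text
time_s: 19.38
tcp_pos: [0.6211, 0.1427, 0.0263]
ee_rot: [0.0, 0.0, 1.0, 0.0]
ft_force: [-1.5, -0.3, 2.5]
grip_width: 0.0424
finger_force: 62.0
```

>>> {"method": "apply_moves", "body": {
  "plan": [
    [0,[0,0,0],0],
    [0,[0,0,0],0],
    [0,[0,0,0],0],
    [0,[0,0,0],0],
    [0,[0,0,-0.3],0],
    [0,[0,0,-0.6],0],
    [0,[0,0,-0.7],0],
    [0,[0,0,-0.7],0],
    [0,[0,0,-0.2],0],
    [0,[0,-0.5,0],0],
    [0,[0,-0.7,0],0],
    [0,[0.1,-0.8,0],0]
  ]
}}

```text
time_s: 20.88
tcp_pos: [0.6147, 0.0218, 0.1752]
ee_rot: [-0.0, -0.0, 1.0, 0.0]
ft_force: [0.8, -0.3, 0.1]
grip_width: 0.0855
finger_force: 0.0
```

>>> {"method": "apply_moves", "body": {
  "plan": [
    [0,[0.1,-0.8,0],0],
    [0,[0.1,-0.8,0],0],
    [0,[0.1,-0.8,0],0],
    [0,[0.1,-0.8,0],0],
    [0,[0.1,-0.8,0],0],
    [0,[0.1,-0.8,0],0],
    [0,[0.03,-0.8,0],0],
    [0,[0,-0.75,0],0],
    [0,[0,0,0],-0.6],
    [0,[0,0,0],-0.6],
    [0,[0,0,0],0],
    [0,[0,0,0],0]
  ]
}}

```text
time_s: 22.38
tcp_pos: [0.5769, -0.3581, 0.1757]
ee_rot: [-0.0, -0.083, 0.997, 0.0]
ft_force: [0.1, 0.4, -0.7]
grip_width: 0.0853
finger_force: 0.0
```

```bash
python3 c.py c2.png; python3 w.py w3.png box_mid; python3 - <<'E'
import cv2,numpy as np
a=cv2.imread('pics/c2.png');b=cv2.imread('pics/w3.png')
cv2.imwrite('pics/m3.png',np.hstack([cv2.resize(a,(400,375)),cv2.resize(b,(400,375))]))
E
```

```text
top [0.6149 0.1397] 0.0953 414
top [0.5122 0.1598] 0.0729 74
side [0.6185 0.1319] 0.093 463
side [0.5009 0.1245] 0.0873 619
table z nan
[ 0.577  -0.3581  0.176 ]
box_mid [([0.579, -0.356, 0.037], 0.72)]
  return _methods._mean(a, axis=axis, dtype=dtype,
  ret = ret.dtype.type(ret / rcount)
```

View pics/m3.png

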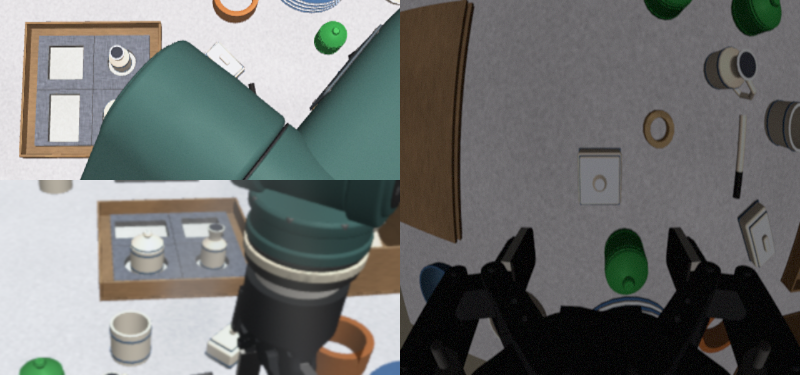

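The vase stands in the small round well and the jar in the large one. The box at wrist view (600,177) is square to the fingers and centred.

>>> {"method": "apply_moves", "body": {
  "plan": [
    [0,[-0.1,-0.02,0.5],0],
    [0,[0,0,0.6],0],
    [0,[0,0,0.6],0],
    [0,[0,0,0.6],0],
    [0,[0,0,0.43],0],
    [0,[0,0,0],0],
    [1,[0,0,0],0],
    [1,[0,0,0],0],
    [1,[0,0,0],0],
    [1,[0,0,0],0],
    [1,[0,0,0],0],
    [1,[0,0,0],0]
  ]
}}

```text
time_s: 24.08
tcp_pos: [0.5838, -0.359, 0.0141]
ee_rot: [0.001, -0.083, 0.997, -0.001]
ft_force: [-0.9, 0.2, 6.1]
grip_width: 0.0549
finger_force: 64.3
```

>>> {"method": "apply_moves", "body": {
  "plan": [
    [1,[0,0,0],0],
    [1,[0,0,-0.2],0],
    [1,[0,0,-0.5],0],
    [1,[0,0,-0.7],0],
    [1,[0,0,-0.7],0],
    [1,[0,0,-0.3],0],
    [1,[0,0,0],0.6],
    [1,[0,0,0],0.5],
    [1,[0,0,0],0],
    [1,[0,0,0],0]
  ]
}}

```text
time_s: 25.32
tcp_pos: [0.5831, -0.3585, 0.1568]
ee_rot: [0.0, -0.008, 1.0, -0.0]
ft_force: [-0.1, 0.8, -2.8]
grip_width: 0.0544
finger_force: 64.1
```

>>> {"method": "apply_moves", "body": {
  "plan": [
    [1,[-0.05,0.6,0],0],
    [1,[-0.05,0.7,0],0],
    [1,[-0.05,0.8,0],0],
    [1,[-0.05,0.8,0],0],
    [1,[-0.05,0.8,0],0],
    [1,[-0.05,0.8,0],0],
    [1,[-0.05,0.8,0],0],
    [1,[-0.05,0.8,0],0],
    [1,[-0.05,0.8,0],0],
    [1,[-0.05,0.8,0],0],
    [1,[-0.05,0.8,0],0],
    [1,[-0.1,0.8,0],0]
  ]
}}

```text
time_s: 26.82
tcp_pos: [0.6144, 0.2016, 0.1567]
ee_rot: [0.0, -0.007, 1.0, 0.0]
ft_force: [0.9, -0.4, -1.8]
grip_width: 0.0543
finger_force: 64.2
```

>>> {"method": "apply_moves", "body": {
  "plan": [
    [1,[-0.1,0.7,0],0],
    [1,[-0.02,0.35,0],0],
    [1,[0,0,0],0],
    [1,[0,0,0],0],
    [1,[0,0,0],0]
  ]
}}

```text
time_s: 27.45
tcp_pos: [0.621, 0.2619, 0.1565]
ee_rot: [0.0, -0.006, 1.0, -0.0]
ft_force: [-0.5, 0.4, -2.6]
grip_width: 0.0544
finger_force: 64.3
```

>>> {"method": "apply_moves", "body": {
  "plan": [
    [1,[0.02,0.02,0.5],0],
    [1,[0,0,0.6],0],
    [1,[0,0,0.6],0],
    [1,[0,0,0.4],0],
    [1,[0,0,0],0],
    [1,[0,0,0.06],0],
    [1,[0,0,0],0],
    [1,[0,0,0.05],0],
    [1,[0,0,0],0],
    [1,[0,0,0.03],0],
    [1,[0,0,0],0],
    [1,[0,0,0],0]
  ]
}}

```text
time_s: 28.95
tcp_pos: [0.6197, 0.2643, 0.0219]
ee_rot: [0.0, -0.007, 1.0, -0.0]
ft_force: [0.6, -0.1, -2.8]
grip_width: 0.0548
finger_force: 64.2
```

>>> {"method": "apply_moves", "body": {
  "plan": [
    [1,[0,0,0.02],0],
    [1,[0,0,0],0],
    [1,[0,0,0],0]
  ]
}}

```text
time_s: 29.32
tcp_pos: [0.6197, 0.2643, 0.0207]
ee_rot: [0.0, -0.007, 1.0, 0.0]
ft_force: [0.2, -0.8, -2.5]
grip_width: 0.0545
finger_force: 64.2
```

>>> {"method": "apply_moves", "body": {
  "plan": [
    [1,[0,0,0.02],0],
    [1,[0,0,0],0],
    [1,[0,0,0],0]
  ]
}}

```text
time_s: 29.7
tcp_pos: [0.6196, 0.2643, 0.0194]
ee_rot: [-0.0, -0.007, 1.0, 0.0]
ft_force: [-0.1, -0.4, -2.2]
grip_width: 0.0547
finger_force: 64.2
```

>>> {"method": "apply_moves", "body": {
  "plan": [
    [1,[0,0,0.02],0],
    [1,[0,0,0],0],
    [1,[0,0,0],0]
  ]
}}

```text
time_s: 30.08
tcp_pos: [0.6197, 0.2643, 0.0191]
ee_rot: [0.0, -0.007, 1.0, 0.0]
ft_force: [-3.3, -0.7, 8.7]
grip_width: 0.0548
finger_force: 65.4
```

>>> {"method": "apply_moves", "body": {
  "plan": [
    [0,[0,0,0],0],
    [0,[0,0,0],0],
    [0,[0,0,0],0],
    [0,[0,0,0],0],
    [0,[0,0,-0.3],0],
    [0,[0,0,-0.6],0],
    [0,[0,0,-0.7],0],
    [0,[0,0,-0.7],0],
    [0,[0,0,-0.3],0],
    [0,[0,-0.5,0],0],
    [0,[0,-0.7,0],0],
    [0,[0,-0.8,0],0]
  ]
}}

```text
time_s: 31.58
tcp_pos: [0.6211, 0.1435, 0.1742]
ee_rot: [0.0, -0.007, 1.0, 0.0]
ft_force: [0.4, 0.8, -0.4]
grip_width: 0.0853
finger_force: 0.0
```

>>> {"method": "apply_moves", "body": {
  "plan": [
    [0,[0.03,-0.8,0],0],
    [0,[0.03,-0.8,0],0],
    [0,[0.03,-0.8,0],0],
    [0,[0,-0.8,0],0],
    [0,[0,-0.52,0],0],
    [0,[0,0,0],-0.9],
    [0,[0,0,0],-0.9],
    [0,[0,0,0],-0.9],
    [0,[0,0,0],-0.9],
    [0,[0,0,0],-0.9],
    [0,[0,0,0],-0.7],
    [0,[0,0,0],0]
  ]
}}

```text
time_s: 33.08
tcp_pos: [0.6189, -0.0789, 0.1743]
ee_rot: [-0.0, -0.361, 0.933, 0.0]
ft_force: [0.3, -0.5, -0.2]
grip_width: 0.0854
finger_force: 0.0
```

```bash
python3 c.py c4.png; python3 w.py w4.png dish_mid; python3 - <<'E'
import cv2,numpy as np
a=cv2.imread('pics/c4.png');b=cv2.imread('pics/w4.png')
cv2.imwrite('pics/m4.png',np.hstack([cv2.resize(a,(400,375)),cv2.resize(b,(400,375))]))
E
```

```text
top [0.6174 0.2624] 0.062 662
top [0.6149 0.1397] 0.0949 411
top [0.5012 0.1528] 0.0917 295
side [0.6152 0.1836] 0.0916 631
side [0.501  0.1245] 0.0869 613
table z 0.6569925439219739
[ 0.6189 -0.079   0.1743]
dish_mid [([0.616, -0.083, 0.044], 0.89), ([0.628, 0.149, 0.091], 0.59)]
```

View pics/m4.png

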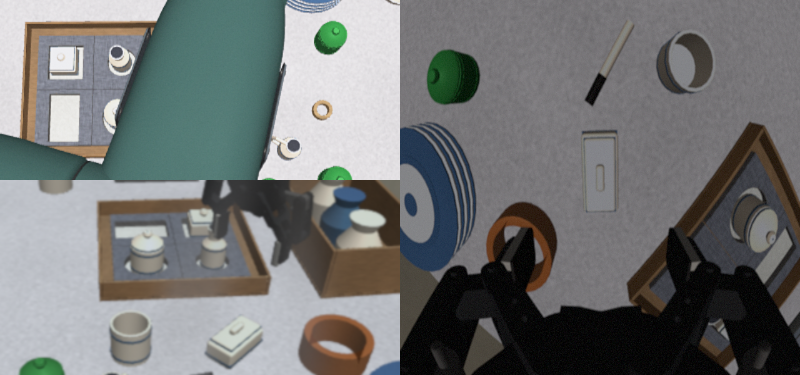

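The box sits in the square well. The dish (600,171 in the wrist half) is aligned and centred, with its short side between the fingers.

>>> {"method": "apply_moves", "body": {
  "plan": [
    [0,[0,0,0.5],0],
    [0,[0,0,0.6],0],
    [0,[0,0,0.6],0],
    [0,[0,0,0.6],0],
    [0,[0,0,0.37],0],
    [0,[0,0,0],0],
    [1,[0,0,0],0],
    [1,[0,0,0],0],
    [1,[0,0,0],0],
    [1,[0,0,0],0],
    [1,[0,0,0],0],
    [1,[0,0,0],0]
  ]
}}

```text
time_s: 34.78
tcp_pos: [0.6196, -0.0791, 0.0155]
ee_rot: [0.001, -0.361, 0.932, -0.001]
ft_force: [-1.0, 1.2, 8.4]
grip_width: 0.0445
finger_force: 61.9
```

>>> {"method": "apply_moves", "body": {
  "plan": [
    [1,[0,0,0],0],
    [1,[0,0,-0.2],0],
    [1,[0,0,-0.5],0],
    [1,[0,0,-0.7],0],
    [1,[0,0,-0.7],0],
    [1,[0,0,-0.3],0],
    [1,[0,0,0],0.9],
    [1,[0,0,0],0.9],
    [1,[0,0,0],0.9],
    [1,[0,0,0],0.9],
    [1,[0,0,0],0.9],
    [1,[0,0,0],0.7]
  ]
}}

```text
time_s: 36.28
tcp_pos: [0.6188, -0.0789, 0.1589]
ee_rot: [0.0, -0.005, 1.0, -0.0]
ft_force: [-0.2, 0.5, -2.3]
grip_width: 0.0445
finger_force: 62.2
```

>>> {"method": "apply_moves", "body": {
  "plan": [
    [1,[0,0,0],0],
    [1,[0,0,0],0]
  ]
}}

```text
time_s: 36.52
tcp_pos: [0.6189, -0.0789, 0.1585]
ee_rot: [0.0, -0.008, 1.0, -0.0]
ft_force: [-0.3, 0.9, -2.8]
grip_width: 0.0446
finger_force: 62.2
```

>>> {"method": "apply_moves", "body": {
  "plan": [
    [1,[0.2,0.5,0],0],
    [1,[0.2,0.7,0],0],
    [1,[0.2,0.7,0],0],
    [1,[0.2,0.7,0],0],
    [1,[0.3,0.7,0],0],
    [1,[0.3,0.7,0],0],
    [1,[0.2,0.7,0],0],
    [1,[0.2,0.6,0],0],
    [1,[0.1,0.4,0],0],
    [1,[0,0,0],0],
    [1,[0,0,0],0],
    [1,[0,0,0],0]
  ]
}}

```text
time_s: 38.02
tcp_pos: [0.5005, 0.2608, 0.1581]
ee_rot: [0.0, -0.007, 1.0, -0.0]
ft_force: [-0.6, 0.5, -2.3]
grip_width: 0.0445
finger_force: 62.3
```

>>> {"method": "apply_moves", "body": {
  "plan": [
    [1,[0,0,0.5],0],
    [1,[0,0,0.6],0],
    [1,[0,0,0.6],0],
    [1,[0,0,0.4],0],
    [1,[0,0,0],0],
    [1,[0,0,0.06],0],
    [1,[0,0,0],0],
    [1,[0,0,0.05],0],
    [1,[0,0,0],0],
    [1,[0,0,0.02],0],
    [1,[0,0,0],0],
    [1,[0,0,0],0]
  ]
}}

```text
time_s: 39.52
tcp_pos: [0.5003, 0.2615, 0.0243]
ee_rot: [-0.0, -0.007, 1.0, -0.0]
ft_force: [-0.6, -0.1, -2.5]
grip_width: 0.0444
finger_force: 62.2
```

>>> {"method": "apply_moves", "body": {
  "plan": [
    [1,[0,0,0.03],0],
    [1,[0,0,0],0],
    [1,[0,0,0.02],0],
    [1,[0,0,0],0],
    [1,[0,0,0],0]
  ]
}}

```text
time_s: 40.15
tcp_pos: [0.5003, 0.2615, 0.0213]
ee_rot: [-0.0, -0.007, 1.0, -0.0]
ft_force: [-0.6, 0.7, -3.0]
grip_width: 0.0442
finger_force: 62.2
```

>>> {"method": "apply_moves", "body": {
  "plan": [
    [1,[0,0,0.02],0],
    [1,[0,0,0],0],
    [1,[0,0,0],0]
  ]
}}

```text
time_s: 40.52
tcp_pos: [0.5004, 0.2615, 0.0205]
ee_rot: [0.0, -0.007, 1.0, 0.0]
ft_force: [-2.5, -0.2, 5.1]
grip_width: 0.0445
finger_force: 63.1
```

>>> {"method": "apply_moves", "body": {
  "plan": [
    [0,[0,0,0],0],
    [0,[0,0,0],0],
    [0,[0,0,0],0],
    [0,[0,0,0],0],
    [0,[0,0,-0.3],0],
    [0,[0,0,-0.6],0],
    [0,[0,0,-0.7],0],
    [0,[0,0,-0.7],0],
    [0,[0,0,-0.6],0],
    [0,[0.4,0.4,0],0],
    [0,[0.6,0.5,0],0],
    [0,[0.6,0.5,0],0]
  ]
}}

```text
time_s: 42.02
tcp_pos: [0.4022, 0.3448, 0.1941]
ee_rot: [0.0, -0.006, 1.0, 0.0]
ft_force: [-0.4, 1.2, 0.0]
grip_width: 0.0852
finger_force: 0.0
```

>>> {"method": "apply_moves", "body": {
  "plan": [
    [0,[0.6,0.5,0],0],
    [0,[0.6,0.5,0],0],
    [0,[0.6,0.5,0],0],
    [0,[0.5,0.5,0],0],
    [0,[0.5,0.5,0],0],
    [0,[0.5,0.5,0],0],
    [0,[0,0,0],0],
    [0,[0,0,0],0]
  ]
}}

```text
time_s: 43.02
tcp_pos: [0.2029, 0.5212, 0.194]
ee_rot: [0.0, -0.007, 1.0, -0.0]
ft_force: [0.9, -0.2, -0.8]
grip_width: 0.0854
finger_force: 0.0
```

```bash
python3 c.py c5.png
```

```text
top [0.6172 0.2623] 0.0612 671
top [0.6149 0.1396] 0.0973 413
top [0.4997 0.2594] 0.0578 794
top [0.4985 0.1381] 0.088 709
side [0.6174 0.1813] 0.0932 770
side [0.501  0.2527] 0.0574 413
side [0.5009 0.1247] 0.086 614
table z -0.00017665886714635093
```

View pics/c5.png

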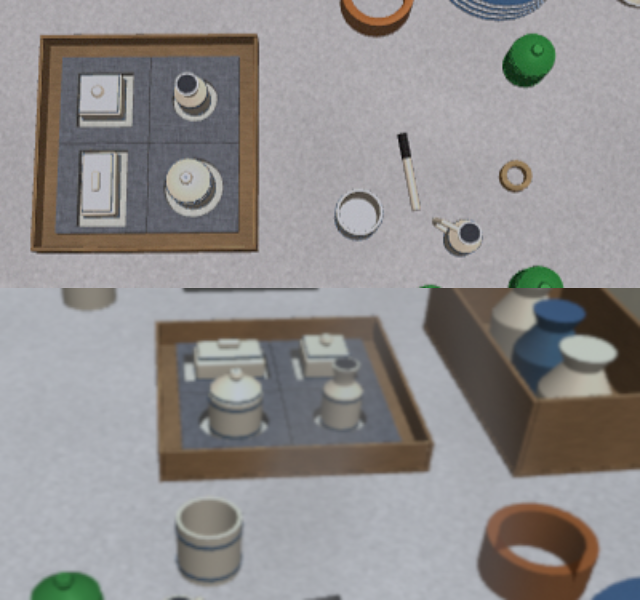

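All four pieces are seated in their wells: box (100,95), vase (190,95), dish (97,183) and jar (188,187). The pot and jug have not moved.

```bash
python3 -c "from bench import bot;print(bot.sign_off())"
```

```text
the job is handed in; nothing more can be done
None
```

The gift set is packed and handed in at about 43 s: the jar, vase, box and dish are each set down upright in their own wells, and the open pot and jug were left where they stood.

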